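# Open the goldsmith's dust collector for a filter change and hold its door

### The job

The filter of the gold-dust collector is to be changed. First push the orange-topped blade of the blast gate on its outlet duct down until it clicks shut; then squeeze the yellow safety bolt on the roof back to its tab until it clicks open, and after that squeeze the red trigger against the black grip post and swing the door past its half-open check. The door springs back by itself, so finish with your fingers still holding it wide open, at right angles to the box or a little more, and leave the things standing about on the bench alone.

Things in the scene. Friction and masses are not known exactly. Their poses are not given: they have to be found in the camera images.
- dust_box: Green sheet-metal dust collector fixed to the bench: 180 mm deep (its x), 210 wide (its y), roof 200 above the bench. Origin at the centre of its underside on the bench; x points from the door (front, -x face) to the outlet duct (rear), z up. Two catches rise above the roof line: the latch in front of the door, the safety bolt on the roof; both are squeezed along the box's y.
- door_hinge (a point): Point on the door's vertical hinge axis at roof height (z 200 mm), at the front -y corner of the box: box frame (-97, -105, 200) mm. Fixed.
- door_angle (a joint): Door angle, rad: 0 shut; grows as the free edge swings out, counter-clockwise seen from above, to a stop at 1.9. A damped spring pulls it shut (0.1 N m when shut, 0.35 at 1.6 rad). A spring-ball check must be forced through from 0.7 to 1.0 rad (up to about 1.4 N m in all); let go beyond it, the door falls back onto the check at about 0.96 rad and rests half open.
- door: The door, a green frame with a clear pane, 14 mm thick, 202 wide, 20 to 198 above the bench, with all it carries (post, latch, keeper). Origin on the hinge axis at bench height; shut, its axes are parallel to the box's (y from hinge to free edge, -x outward); it turns with the door.
- grip_post (a point): Centre of the top end of the fixed black grip post on the door's outside, 250 mm above the bench. Post 14 mm (door x) by 10 (door y), upright, free above 200 mm height, fixed to the door; 145 mm from the hinge axis along door y and 23 in front of it. The trigger stands 34 mm from it (centres) towards the free edge.
- trigger_top (a point): Centre of the top end of the red trigger bar, 250 mm above the bench, same section as the grip post and parallel to it. Over both outer faces they measure 44 mm, 33 when squeezed. It rides on the door.
- trigger (a joint): Travel of the trigger towards the grip post, m: 0 at rest, 0.011 at its stop. Spring 4.5 N at rest to 8.5 N squeezed; springs back when let go. Beyond 0.009 its bolt is clear of the strike on the box and the door can swing; it need not stay squeezed once the door is off the strike (0.1 rad).
- bolt_fixed_tab (a point): Centre of the top edge of the safety bolt's fixed dark finger tab on the roof: box frame (-65, -50.5, 250) mm. Tab 24 mm (box x) by 7 (box y), standing free above 212 mm height (rod, base plate and small fittings on the roof lie below). The keeper on the door's top edge stands 70 mm or more beyond it towards +y, up to 216 mm high.
- bolt_tab (a point): Centre of the top edge of the safety bolt's yellow moving tab, 250 mm above the bench, sized like the fixed tab and 35 mm from it (centres, towards the box's +y) while locked. Over both outer faces: 42 mm locked, 25 fully squeezed.
- safety_bolt (a joint): Travel of the safety bolt towards its fixed tab, m: 0 locked (its nose stands in the keeper on the door), 0.017 fully drawn. A spring (2 to 3 N) returns it until a spring ball clicks (10 to 12 N to push through, from 4 to 13.5 mm); then, let go, it stays drawn at 0.0125 or more by itself and the door is free of it.
- blade (a joint): Travel of the blast gate's blade downward, m: 0 fully open (raised), 0.055 fully shut. It stays where it is left (about 3 N of friction). Near the end a spring ball has to be pushed through (about 8 to 12 N more, from 0.039 to 0.052); beyond 0.052 it is clicked shut.
- blade_pad (a point): Centre of the top face of the blade's orange push pad (26 mm along the box's x, 52 mm along its y). Height above the bench is 255 mm minus the blade travel: 200 mm when shut. It stands behind the box: box frame x 130 mm, y -40 mm.
- oil_bottle: Loose amber oil bottle, diameter 38 mm, 85 mm tall; origin at the centre of its underside. A bystander.
- file_jar: Loose brown jar with needle files, diameter 72 mm, 160 mm tall; origin at the centre of its underside. A bystander.
- oilstone: Loose grey sharpening stone 150 x 45 x 22 mm, long axis x; origin at the centre of its underside. A bystander.
- thread_spool: Loose black thread spool, diameter 40 mm, 50 mm tall; origin at the centre of its underside. A bystander.

How it is judged:
By the outcome, as a careful person would: the job done as asked, in the order asked, and still so for the second after the job is handed in, while the arm keeps its last pose, push and grip.
It also fails if it takes over 62 s, if anything falls off the work surface, if the arm or the gripper's body presses on something with over 40 N, if the wrist force passes 120 N, or if a joint passes its speed limit or range.

### The arm

A 6-joint arm with a two-finger parallel gripper is mounted at the origin on the work surface. World frame = base frame: x ahead of the robot, y to its left, z up, the work surface at z = 0. Lengths are in m, angles in rad, forces in N, time in s.
With the tool pointing down it reaches from about 0.375 to 0.9 m from the base axis. Payload 3.1 kg.
Tool frame: the origin (TCP) lies between the finger pads; the fingertips stand 14 mm ahead of it and the grasp point (between the pads) lies 5 mm behind it (robot.finger_overhang is the distance from the TCP to the fingertips, in m); z points along the fingers, y is the line along which they close (so a half turn about z gives the same grasp; the last joint's range is limited). The gripper opens to 87 mm and grips with 3 to 60 N. Pads are 19 mm wide; open, the fingers measure 117 mm over their backs; the gripper's body (75 mm by 190 mm) begins 51 mm behind the grasp point.
Start: joints at [-1.433, 0.527, 1.433, -0, 1.181, -0.178], TCP at [0.194, -0.594, 0.237] pointing down, gripper open.
Joint ranges: [-3.08, 3.08], [-0.75, 2.2], [0.22, 2.44], [-1.43, 4.57], [0, 2.65], [-2.85, 2.85]. Speed limits (rad/s): [2.79, 2.79, 3.14, 3.14, 3.14, 3.14].

### API

Orientations are given as a unit quaternion [x, y, z, w].
In Python, from rig import monitor, cams, workorder, robot gives the robot as it stands.
- The arm moves only by the tool send_rows, never from a script. Its argument "moves" is one flat list of numbers, 7 for each row, row after row: the opening, from 0 (shut) to 1 (fully open), then the shift along the world's x, y, z in cm, then the turn, a rotation vector about the world's x, y, z in rad. A call has 1 to 5 rows; each row is the pose to reach, as a shift and turn from the pose commanded when the call began; what a row does not reach only later rows make up. A row lasts 1/12 s, in which the tool goes at most 41.7 mm and 7.16 degrees, less where a joint would pass 70% of its speed; a pose out of reach is approached as far as the arm can. A call with a gripper value outside its range is refused whole. The fingers move at their own pace and stop on an object; "grip_force" is the grip in N (left out, the last holds). Time passes only in rows, so rows that repeat a pose let the fingers close. It gives the time, the measured TCP pose, the force, the opening and the grip force at its end, in the units of the state.
- monitor.get_obs(): the state, without advancing time (a new reading comes with each control period).
- cams.camera(name): name is "scene" or "top"; returns a dict with "pixels" (384x512x3 uint8, blue, green, red), "range_z" (384x512 float32, m along the optical axis (not along the pixel's ray), 0 where there is no reading), "fovy" (degrees; the focal length in pixels is half the picture's height over the tangent of half this angle, whatever the lens; pixels are square), "cx", "cy" (the principal point, pixels), "rvec" (rotation vector, rad) and "tvec" (3), from world to camera coordinates, as OpenCV has them. Camera axes: x right, y down, z forward; pixel columns grow to the right and rows downward; lengths in m; the calibration is good to about 2 mm. A picture is of the moment at which its call begins.
- workorder.hand_in(): hands the job in; it is judged then, once.
The state is a dict: "time": time; "q": joint angles; "joint_velocities": joint speeds; "joint_torque": joint torques, N m; "position": TCP position; "tool_rot": TCP orientation; "ft_force": force on the tool from outside, world axes, zero at the start; "moment": the same for the moment, N m; "grip_width": finger opening in m; "grip_force": force on a finger pad.
Only numpy, scipy, OpenCV 4.12 (cv2) and the standard library are available. Lean on these libraries where they do the work, as an engineer would, in place of code of your own. Each camera call takes 0.05 s, during which the arm holds its last target. There are 200 camera calls.

## Working session

There is one attempt and no reset: what is moved stays moved. The work goes in short steps, Python scripts to look and compute and a tool call to move; the robot and the scene stay as the last step left them, time stands still between calls to the robot, and variables do not carry over. Pictures are saved under pics/ and viewed, at most 10 in all, crops included, and the job is handed in when it is done.

Besides the shell and the picture viewer there is one more tool, called after "Request:" in YAML: its name, and indented under it one key for each argument. send_rows: Moves the arm, as the interface text tells. Its arguments: {"type":"object","properties":{"moves":{"type":"array","items":{"type":"number"}},"grip_force":{"type":"number"}},"required":["moves"]}

```bash
ls; mkdir -p pics; cat > h.py <<'E'
import numpy as np, cv2
from rig import monitor, cams, workorder, robot
def shot(n):
    c=cams.camera(n); im=c["pixels"]; f=im.shape[0]/2/np.tan(np.radians(c["fovy"])/2)
    K=np.array([[f,0,c["cx"]],[0,f,c["cy"]],[0,0,1]]); R=cv2.Rodrigues(np.array(c["rvec"],float))[0]
    return dict(im=im,d=c["range_z"],K=K,R=R,t=np.array(c["tvec"],float).ravel())
def ptsw(s):
    v,u=np.mgrid[0:s["im"].shape[0],0:s["im"].shape[1]]
    r=np.dstack([u,v,np.ones_like(u)])@np.linalg.inv(s["K"]).T
    return (r*s["d"][...,None]-s["t"])@s["R"]
def ray(s,u,v,z):
    r=s["R"].T@np.linalg.inv(s["K"])@np.array([u,v,1.]); o=-s["R"].T@s["t"]
    return o+r*(z-o[2])/r[2]
E
python3 - <<'E'
from h import *
for n in("scene","top"):
    s=shot(n); cv2.imwrite(f"pics/{n}0.png",s["im"]); print(n,-s["R"].T@s["t"],s["K"][0,0], (s["d"]>0).mean())
o=monitor.get_obs(); print(o)
E
```

```text
pics
scene [0.83319996 0.13415291 1.10504405] 394.41367292216546 0.9960072835286459
top [0.18850156 0.04418909 1.68238522] 484.1448526162994 0.9959818522135416
{'time': 0.1, 'q': array([-1.43351007e+00,  5.28331075e-01,  1.43377671e+00, -1.75615170e-05,
        1.18140167e+00, -1.78504738e-01]), 'joint_velocities': array([ 0.00082344, -0.00388464, -0.00386228, -0.00140276,  0.00084294,
       -0.00075252]), 'joint_torque': array([-1.19935744e-04, -4.40983629e+01, -1.77151680e+01,  6.34056260e-02,
        5.33848896e-02, -4.07481366e-05]), 'position': array([ 0.19403779, -0.59344985,  0.23569454]), 'tool_rot': array([ 9.87559403e-01,  1.57243462e-01,  1.16319598e-05, -9.58362039e-04]), 'ft_force': array([-0.4884226 ,  0.72934288, -0.10746616]), 'moment': array([-0.0260134 , -0.00653998,  0.00086224]), 'grip_force': 0.0, 'grip_width': 0.08677430704819246}
```

View pics/scene0.png

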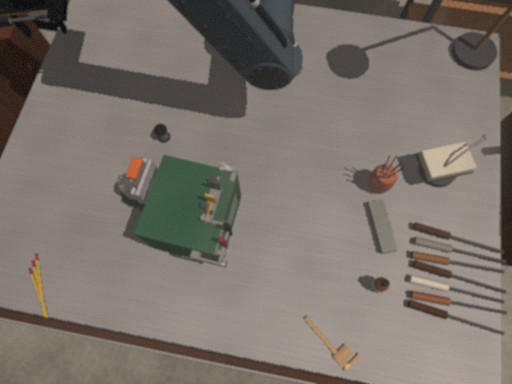

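View pics/top0.png

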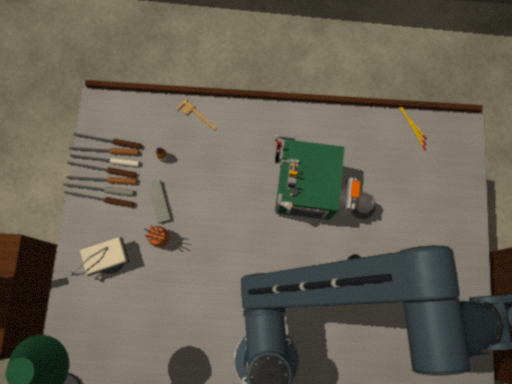

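The scene view shows the box at about (190,205), with the orange pad (134,168), yellow tab (210,200) and red trigger (224,240). In the top view the pad is at (354,188), yellow at (293,170) and red at (278,155). The door faces world +y, with its hinge nearest the robot.

```bash
cat > m.py <<'E'
from h import *
def blobs(s,P,name,lo,hi,zr,roi=None):
    hsv=cv2.cvtColor(s["im"],cv2.COLOR_BGR2HSV); m=cv2.inRange(hsv,lo,hi)
    m&=((P[...,2]>zr[0])&(P[...,2]<zr[1])).astype(np.uint8)*255
    n,l,st,c=cv2.connectedComponentsWithStats(m)
    for i in range(1,n):
        if st[i,4]>=4:
            q=P[l==i]; print(name,"px",c[i].round(1),"n",st[i,4],"med",np.median(q,0).round(4),"min",q.min(0).round(4),"max",q.max(0).round(4), "ray",ray(s,*c[i],.25).round(4))
if __name__=="__main__":
  for n in("scene","top"):
    s=shot(n);P=ptsw(s); print(n)
    blobs(s,P,"orange",(5,150,120),(16,255,255),(.18,.3))
    blobs(s,P,"yellow",(20,120,100),(35,255,255),(.215,.3))
    blobs(s,P,"red",(0,120,60),(4,255,255),(.2,.3)); blobs(s,P,"red2",(170,120,60),(180,255,255),(.2,.3))
    hsv=cv2.cvtColor(s["im"],cv2.COLOR_BGR2HSV); g=cv2.inRange(hsv,(50,80,40),(85,255,255))&((abs(P[...,2]-.2)<.006)*255).astype(np.uint8)
    g=cv2.morphologyEx(g,cv2.MORPH_OPEN,np.ones((5,5)))
    q=P[g>0][:,:2].astype(np.float32); print(len(q),cv2.minAreaRect(q), cv2.boxPoints(cv2.minAreaRect(q)).round(4).tolist(), np.median(P[g>0][:,2]))
E
python3 m.py; python3 -c "
from h import *
s=shot('scene');cv2.imwrite('pics/c1.png',cv2.resize(s['im'][140:275,110:260],None,fx=4.4,fy=4.4,interpolation=2))"
```

```text
scene
orange px [134.2 168. ] n 213 med [ 0.5439 -0.231   0.244 ] min [ 0.5184 -0.2456  0.2355] max [ 0.5678 -0.219   0.2479] ray [ 0.5459 -0.2285  0.25  ]
yellow px [206.1 195.1] n 9 med [ 0.58   -0.0492  0.2497] min [ 0.5747 -0.0504  0.2384] max [ 0.582  -0.0423  0.2541] ray [ 0.5798 -0.0476  0.25  ]
red px [222.5 240.2] n 32 med [0.6737 0.0117 0.2498] min [0.6684 0.0033 0.202 ] max [0.6768 0.0151 0.2535] ray [0.6749 0.012  0.25  ]
25 ((0.6604860424995422, -0.12285918742418289), (0.009993757121264935, 0.010093184188008308), 8.532522201538086) [[0.6547999978065491, -0.11860000342130661], [0.6563000082969666, -0.12860000133514404], [0.6661999821662903, -0.12710000574588776], [0.6646999716758728, -0.11710000038146973]] 0.20124413155380938
top
orange px [355.4 188.9] n 141 med [ 0.5424 -0.2336  0.2417] min [ 0.5183 -0.2482  0.2343] max [ 0.5694 -0.2208  0.2489] ray [ 0.5409 -0.2326  0.25  ]
yellow px [292.8 172.9] n 24 med [ 0.5791 -0.0406  0.2492] min [ 0.5757 -0.0531  0.2167] max [ 0.583  -0.0299  0.2558] ray [ 0.578  -0.0403  0.25  ]
red px [278.5 144.1] n 19 med [0.6692 0.0087 0.2444] min [0.6675 0.0038 0.2092] max [0.6796 0.0138 0.2546] ray [0.6672 0.0089 0.25  ]
1531 ((0.5886474847793579, -0.10779880732297897), (0.17857474088668823, 0.20909161865711212), 89.13681030273438) [[0.4828000068664551, -0.19550000131130219], [0.6917999982833862, -0.19869999587535858], [0.6945000290870667, -0.020099999383091927], [0.4855000078678131, -0.016899999231100082]] 0.20027245309494035
```

View pics/c1.png

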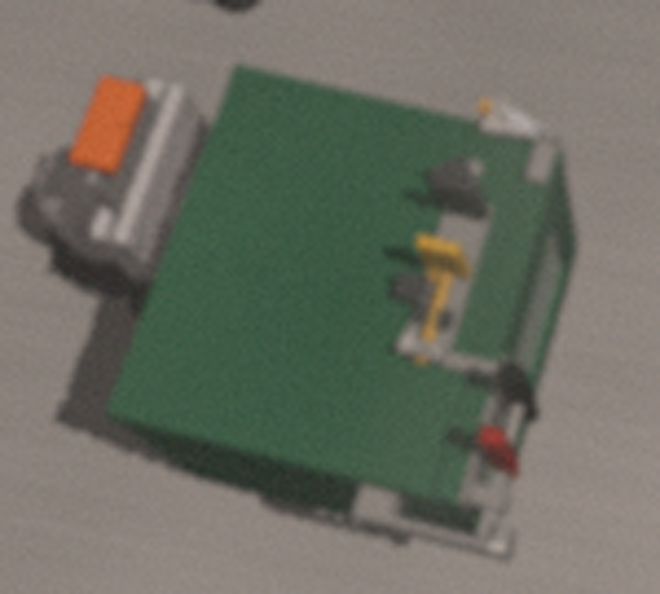

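The crop shows, at crop pixels, the pad at (108,125), fixed tab (455,175), yellow tab (440,250), black post (515,385) and red trigger (497,447). The roof corners are near (237,66) and (108,412). I'll settle the yaw from the roof edges in both views.

```bash
python3 - <<'E'
from h import *
for n in("scene","top"):
    s=shot(n); hsv=cv2.cvtColor(s["im"],cv2.COLOR_BGR2HSV); P=ptsw(s)
    g=cv2.inRange(hsv,(50,70,30),(90,255,255))&(((P[...,2]>.185)&(P[...,2]<.215))*255).astype(np.uint8)
    g=cv2.morphologyEx(g,cv2.MORPH_OPEN,np.ones((3,3)))
    c=max(cv2.findContours(g,0,2)[0],key=cv2.contourArea)[:,0]
    W=np.array([ray(s,u,v,.2)[:2] for u,v in c])
    # rear edge: min y points; side edges: min/max x
    r=cv2.minAreaRect(W.astype(np.float32)); print(n,len(W),r,W.min(0),W.max(0))
    x0,y0=W.min(0);x1,y1=W.max(0)
    for nm,a,b,sel in(("rear",0,1,(W[:,1]<y0+.015)&(W[:,0]>x0+.03)&(W[:,0]<x1-.03)),("-y side",1,0,(W[:,0]<x0+.015)&(W[:,1]>y0+.03)&(W[:,1]<y1-.04)),("+y side",1,0,(W[:,0]>x1-.015)&(W[:,1]>y0+.03)&(W[:,1]<y1-.04))):
        q=W[sel]; p=np.polyfit(q[:,a],q[:,b],1); print(nm,len(q),"slope",p[0].round(4),"mid",q.mean(0).round(4),"res",np.std(q[:,b]-np.polyval(p,q[:,a])).round(4))
    # dark tab / black post tops
    hi=(P[...,2]>.235)&(P[...,2]<.262)&(P[...,0]>.45)&(P[...,1]>-.1)&(P[...,1]<.08)&(P[...,0]<.75)
    k,l,st,cc=cv2.connectedComponentsWithStats(hi.astype(np.uint8))
    for i in range(1,k): print(st[i,4],cc[i].round(1),np.median(P[l==i],0).round(4),ray(s,*cc[i],.25).round(4),hsv[l==i].mean(0).round())
    # pad height
    m=cv2.inRange(hsv,(5,150,120),(16,255,255))>0; print("pad z", np.percentile(P[m&(P[...,2]>.2)][:,2],[10,50,90]).round(4))
E
```

```text
scene 179 ((0.5908664464950562, -0.12131151556968689), (0.1490412801504135, 0.206085205078125), 86.76841735839844) [ 0.4856121  -0.20010673] [ 0.69505978 -0.05007876]
rear 38 slope -0.0783 mid [ 0.5923 -0.1931] res 0.002
-y side 17 slope 0.1449 mid [ 0.4906 -0.1229] res 0.0027
+y side 25 slope 0.1219 mid [ 0.6898 -0.1368] res 0.0019
49 [214.  182.3] [ 0.5456 -0.0373  0.2496] [ 0.546  -0.0368  0.25  ] [25. 20. 74.]
49 [209.4 196.1] [ 0.5807 -0.0401  0.2509] [ 0.5807 -0.0397  0.25  ] [ 19. 138. 144.]
36 [225.9 224.8] [0.6394 0.0114 0.25  ] [0.6395 0.0117 0.25  ] [31. 25. 64.]
34 [221.4 239.2] [0.6736 0.0092 0.2501] [0.6732 0.0091 0.25  ] [  3. 131. 122.]
pad z [0.2415 0.2441 0.2463]
top 110 ((0.5902305841445923, -0.10007116198539734), (0.19353288412094116, 0.21229800581932068), 86.01250457763672) [ 0.48013998 -0.19989901] [7.00956161e-01 3.56722355e-04]
rear 13 slope -0.0497 mid [ 0.5944 -0.1946] res 0.0017
-y side 15 slope 0.0903 mid [ 0.4872 -0.0979] res 0.0028
+y side 11 slope 0.0641 mid [ 0.6941 -0.0987] res 0.0014
20 [278.8 143.4] [0.6702 0.0077 0.2462] [0.6697 0.0079 0.25  ] [  3. 166. 112.]
17 [277.6 153.6] [0.6363 0.0088 0.246 ] [0.6362 0.0099 0.25  ] [30. 50. 49.]
25 [293.5 172.9] [ 0.5791 -0.0439  0.2471] [ 0.5782 -0.0423  0.25  ] [ 22. 233. 145.]
25 [291.4 183.8] [ 0.5434 -0.0373  0.2477] [ 0.5434 -0.0379  0.25  ] [34. 30. 60.]
pad z [0.2388 0.2427 0.2474]
```

```bash
python3 - <<'E'
import numpy as np
M=np.array([[-65,-50.5],[-65,-15.5],[-120,40],[-120,74],[130,-40],[-7,0]])[:5]/1e3
W=np.array([[.5447,-.0373],[.5797,-.0410],[.638,.0108],[.6715,.0088],[.543,-.2320]])
a,b=M-M.mean(0),W-W.mean(0)
z=(a[:,0]-1j*a[:,1])@(b[:,0]+1j*b[:,1]); y=np.angle(z); R=np.array([[np.cos(y),-np.sin(y)],[np.sin(y),np.cos(y)]])
t=W.mean(0)-R@M.mean(0); print(np.degrees(y),t,((M@R.T+t-W)*1e3).round(1))
h=R@[-.097,-.105]+t; print("hinge",h, "mods",(M@R.T+t).round(4).tolist())
E
```

```text
-93.62596174944571 [ 0.59074755 -0.10594272] [[-0.2 -0.6]
 [-0.3  0.9]
 [ 0.3  0.5]
 [ 0.7  0.3]
 [-0.4 -1.2]]
hinge [ 0.49209229 -0.00249641] mods [[0.5445, -0.0379], [0.5794, -0.0401], [0.6383, 0.0113], [0.6722, 0.0091], [0.5426, -0.2332]]
```

Request:
send_rows:
  moves: [0, 2.3, 2.4, 1.5, 0, 0, 0.08, 0, 4.6, 4.8, 3, 0, 0, 0.16, 0, 6.9, 7.2, 4.5, 0, 0, 0.24, 0, 9.2, 9.6, 6, 0, 0, 0.32, 0, 11.6, 12, 6.5, 0, 0, 0.4]
  grip_force: 30

```text
time: 0.77
position: [0.3113, -0.474, 0.3039]
tool_rot: [0.936, 0.352, 0.0, 0.002]
ft_force: [0.6, -0.6, 0.5]
grip_width: 0.0614
grip_force: 0.0
```

Request:
send_rows:
  moves: [0, 2.3, 2.4, 0, 0, 0, 0.08, 0, 4.6, 4.8, 0, 0, 0, 0.16, 0, 6.9, 7.2, 0, 0, 0, 0.24, 0, 9.2, 9.6, 0, 0, 0, 0.32, 0, 11.6, 12, 0, 0, 0, 0.4]

```text
time: 1.18
position: [0.4269, -0.3527, 0.3017]
tool_rot: [0.847, 0.531, -0.0, 0.0]
ft_force: [0.2, -0.4, 0.2]
grip_width: 0.0284
grip_force: 0.0
```

Request:
send_rows:
  moves: [0, 2.3, 2.4, 0, 0, 0, 0.08, 0, 4.6, 4.8, 0, 0, 0, 0.16, 0, 6.9, 7.2, 0, 0, 0, 0.24, 0, 9.2, 9.6, 0, 0, 0, 0.32, 0, 11.6, 12, 0, 0, 0, 0.39]

```text
time: 1.6
position: [0.5429, -0.2326, 0.3016]
tool_rot: [0.728, 0.685, -0.0, 0.0]
ft_force: [0.4, 0.1, 0.1]
grip_width: 0.0016
grip_force: 0.0
```

Request:
send_rows:
  moves: [0, 0, 0, -2, 0, 0, 0, 0, 0, 0, -3.5, 0, 0, 0, 0, 0, 0, -4.2, 0, 0, 0, 0, 0, 0, -4.8, 0, 0, 0, 0, 0, 0, -5.4, 0, 0, 0]

```text
time: 2.02
position: [0.5421, -0.2342, 0.2476]
tool_rot: [0.73, 0.684, 0.0, -0.0]
ft_force: [-0.2, 0.8, 1.5]
grip_width: 0.0003
grip_force: 0.9
```

Request:
send_rows:
  moves: [0, 0, 0, -0.8, 0, 0, 0, 0, 0, 0, -1.6, 0, 0, 0, 0, 0, 0, -2.3, 0, 0, 0, 0, 0, 0, -3, 0, 0, 0, 0, 0, 0, -3.4, 0, 0, 0]

```text
time: 2.43
position: [0.5424, -0.2349, 0.214]
tool_rot: [0.73, 0.684, -0.0, 0.001]
ft_force: [-6.7, 4.2, 33.1]
grip_width: 0.0004
grip_force: 16.6
```

Request:
send_rows:
  moves: [0, 0, 0, -0.1, 0, 0, 0, 0, 0, 0, -0.1, 0, 0, 0, 0, 0, 0, -0.1, 0, 0, 0]

```text
time: 2.68
position: [0.5424, -0.2347, 0.2143]
tool_rot: [0.73, 0.684, 0.0, 0.001]
ft_force: [-2.4, 0.9, 9.7]
grip_width: 0.0005
grip_force: 5.3
```

Request:
send_rows:
  moves: [0, 0, 0, 2, 0, 0, 0, 0, 0, 0, 5, 0, 0, 0, 0, 0, 0, 9, 0, 0, 0, 1, 0, 3, 9.5, 0, 0, 0, 1, 0, 6, 9.5, 0, 0, 0]

```text
time: 3.1
position: [0.5442, -0.1764, 0.3108]
tool_rot: [0.731, 0.682, 0.001, 0.004]
ft_force: [0.2, 0.6, -0.3]
grip_width: 0.0076
grip_force: 0.0
```

```bash
python3 - <<'E'
from h import *
from m import blobs
for n in ("scene","top"):
    s=shot(n);P=ptsw(s);blobs(s,P,"orange",(5,150,120),(16,255,255),(.18,.3))
E
```

```text
orange px [141.1 170.6] n 11 med [ 0.5341 -0.2303  0.2019] min [ 0.5277 -0.2333  0.1983] max [ 0.5378 -0.227   0.2052] ray [ 0.5492 -0.2108  0.25  ]
```

Request:
send_rows:
  moves: [1, 0.2, 3.5, 0, 0, 0, 0, 1, 0.4, 7, 0, 0, 0, 0, 1, 0.6, 10.5, 0, 0, 0, 0, 1, 0.9, 13.8, 0, 0, 0, 0, 1, 0.9, 13.8, 0, 0, 0, 0]

```text
time: 3.62
position: [0.5508, -0.0314, 0.3068]
tool_rot: [0.728, 0.685, 0.001, -0.001]
ft_force: [0.3, -0.7, -0.3]
grip_width: 0.0472
grip_force: 0.0
```

Request:
send_rows:
  moves: [1, 0, 0, 0, 0, 0, 0, 1, 0, 0, 0, 0, 0, 0, 1, 0, 0, 0, 0, 0, 0, 1, 0, 0, 0, 0, 0, 0]

```text
time: 3.95
position: [0.5513, -0.0377, 0.3073]
tool_rot: [0.73, 0.683, -0.0, 0.0]
ft_force: [-0.2, -0.1, 0.5]
grip_width: 0.0736
grip_force: 0.0
```

Request:
send_rows:
  moves: [1, 0.2, 0, -1, 0, 0, 0, 1, 0.2, 0, -2, 0, 0, 0, 1, 0.2, 0, -4, 0, 0, 0, 1, 0.2, 0, -6, 0, 0, 0, 1, 0.2, 0, -7.1, 0, 0, 0]

```text
time: 4.37
position: [0.5515, -0.0362, 0.2333]
tool_rot: [0.73, 0.683, -0.001, -0.002]
ft_force: [-1.0, -0.5, 0.1]
grip_width: 0.0863
grip_force: 0.0
```

Request:
send_rows:
  moves: [0.3, 0, 0, 0, 0, 0, 0, 0.3, 0, 0, 0, 0, 0, 0, 0.3, 0, 0, 0, 0, 0, 0, 0.3, 0, 0, 0, 0, 0, 0, 0.3, 0, 0, 0, 0, 0, 0]

```text
time: 4.78
position: [0.5538, -0.0363, 0.2375]
tool_rot: [0.73, 0.684, 0.001, 0.001]
ft_force: [0.8, -0.8, -0.2]
grip_width: 0.0612
grip_force: 0.0
```

Request:
send_rows:
  moves: [0, 0, 0, 0, 0, 0, 0, 0, 0, 0, 0, 0, 0, 0, 0, 0, 0, 0, 0, 0, 0, 0, 0, 0, 0, 0, 0, 0, 0, 0, 0, 0, 0, 0, 0]

```text
time: 5.2
position: [0.5548, -0.0362, 0.2371]
tool_rot: [0.73, 0.684, 0.001, 0.001]
ft_force: [-1.4, 0.7, 4.5]
grip_width: 0.0286
grip_force: 3.9
```

Request:
send_rows:
  moves: [0, 0, 0, 0, 0, 0, 0, 0, 0, 0, 0, 0, 0, 0, 0, 0, 0, 0, 0, 0, 0, 0, 0, 0, 0, 0, 0, 0]
  grip_force: 30

```text
time: 5.53
position: [0.5527, -0.036, 0.2371]
tool_rot: [0.73, 0.684, -0.0, -0.0]
ft_force: [-1.1, 0.1, 5.3]
grip_width: 0.0238
grip_force: 30.0
```

Request:
send_rows:
  moves: [1, 0, 0, 0, 0, 0, 0, 1, 0, 0, 0, 0, 0, 0, 1, 0, 0, 0, 0, 0, 0, 1, 0, 0, 4, 0, 0, 0, 1, 0, 0, 7, 0, 0, 0]

```text
time: 5.95
position: [0.5519, -0.0358, 0.3058]
tool_rot: [0.73, 0.684, -0.002, -0.002]
ft_force: [0.3, -0.4, 0.9]
grip_width: 0.0495
grip_force: 0.0
```

Request:
send_rows:
  moves: [1, 3, 1.5, 1, 0, 0, 0, 1, 6, 3, 1, 0, 0, 0, 1, 9.8, 4.6, 0.5, 0, 0, 0, 1, 9.8, 4.6, 0, 0, 0, 0, 1, 9.8, 4.6, 0, 0, 0, 0]

```text
time: 6.37
position: [0.6508, 0.0108, 0.3034]
tool_rot: [0.729, 0.684, -0.002, -0.002]
ft_force: [0.1, 0.5, 0.2]
grip_width: 0.082
grip_force: 0.0
```

```bash
python3 - <<'E'
from h import *
from m import blobs
for n in ("scene","top"):
    s=shot(n);P=ptsw(s);print(n);blobs(s,P,"y",(18,110,80),(35,255,255),(.215,.27));blobs(s,P,"red",(0,120,60),(4,255,255),(.2,.27))
    cv2.imwrite(f'pics/{n}2.png',cv2.resize(s['im'][120:270,110:360],None,fx=3,fy=3,interpolation=2))
print(monitor.get_obs()["position"])
E
```

```text
scene
top
y px [292.3 177.6] n 36 med [ 0.5654 -0.0406  0.2435] min [ 0.5624 -0.0506  0.2156] max [ 0.5713 -0.0291  0.2539] ray [ 0.5631 -0.0395  0.25  ]
[0.64954581 0.00994428 0.30496584]
```

View pics/top2.png

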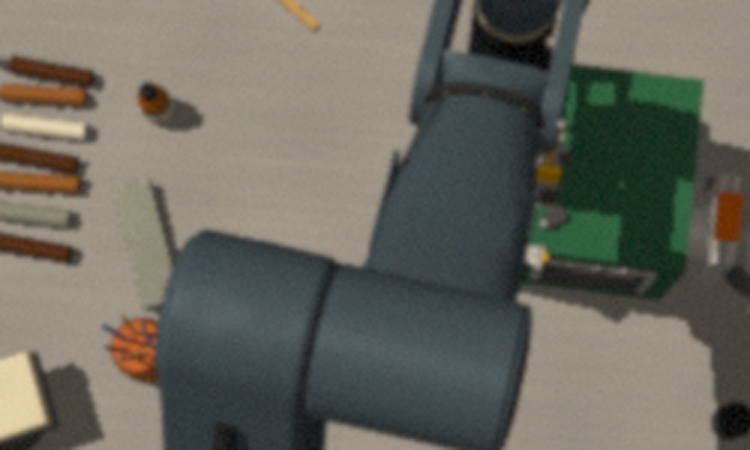

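The picture shows the yellow tab at crop (548,172), drawn about 15 mm towards the dark tab at (553,215). The pad at (728,215) is low. The bolt is open, so I'll go for the trigger.

Request:
send_rows:
  moves: [1, 0, 0, -1.5, 0, 0, 0, 1, 0, 0, -3.5, 0, 0, 0, 1, 0, 0, -5.5, 0, 0, 0, 1, 0, 0, -6.9, 0, 0, 0, 0.3, 0, 0, -6.9, 0, 0, 0]

```text
time: 6.88
position: [0.6475, 0.0095, 0.2345]
tool_rot: [0.73, 0.683, -0.003, -0.003]
ft_force: [-0.8, 1.0, -0.2]
grip_width: 0.0846
grip_force: 0.0
```

Request:
send_rows:
  moves: [0, 0, 0, 0, 0, 0, 0, 0, 0, 0, 0, 0, 0, 0, 0, 0, 0, 0, 0, 0, 0, 0, 0, 0, 0, 0, 0, 0, 0, 0, 0, 0, 0, 0, 0]
  grip_force: 50

```text
time: 7.3
position: [0.6515, 0.0098, 0.2387]
tool_rot: [0.73, 0.684, 0.001, 0.001]
ft_force: [0.2, 0.1, -0.2]
grip_width: 0.0547
grip_force: 0.0
```

Request:
send_rows:
  moves: [0, 0, 0, 0, 0, 0, 0, 0, 0, 0, 0, 0, 0, 0, 0, 0, 0, 0, 0, 0, 0, 0, 0, 0, 0, 0, 0, 0]

```text
time: 7.63
position: [0.6491, 0.01, 0.2382]
tool_rot: [0.73, 0.684, -0.002, -0.002]
ft_force: [-7.0, -0.2, 5.9]
grip_width: 0.0318
grip_force: 50.0
```

```bash
python3 - <<'E'
from h import *
o=monitor.get_obs(); p=o["position"][:2]; print(o["position"],o["ft_force"],o["grip_width"],o["grip_force"])
h=np.array([.4921,-.0025]); r=p-h; print(np.hypot(*r),np.degrees(np.arctan2(r[1],r[0])))
def R(a): return np.array([[np.cos(a),-np.sin(a)],[np.sin(a),np.cos(a)]])
for a in np.arange(.0,1.7,.05): print(a.round(2),((R(a)@r-r)*100).round(2))
E
```

```text
[0.6490895  0.00998442 0.23819879] [-6.97696937 -0.22629763  5.86409015] 0.031807705287904796 50.049022058956325
0.15748512429983919 4.546815826785659
0.0 [0. 0.]
0.05 [-0.08  0.78]
0.1 [-0.2   1.56]
0.15 [-0.36  2.33]
0.2 [-0.56  3.09]
0.25 [-0.8   3.85]
0.3 [-1.07  4.58]
0.35 [-1.38  5.31]
0.4 [-1.73  6.01]
0.45 [-2.11  6.7 ]
0.5 [-2.52  7.37]
0.55 [-2.97  8.02]
0.6 [-3.45  8.65]
0.65 [-3.96  9.25]
0.7 [-4.5   9.82]
0.75 [-5.06 10.37]
0.8 [-5.66 10.88]
0.85 [-6.28 11.37]
0.9 [-6.92 11.83]
0.95 [-7.58 12.25]
1.0 [-8.27 12.64]
1.05 [-8.97 12.99]
1.1 [-9.69 13.31]
1.15 [-10.43  13.59]
1.2 [-11.17  13.84]
1.25 [-11.93  14.04]
1.3 [-12.7   14.21]
1.35 [-13.48  14.34]
1.4 [-14.26  14.43]
1.45 [-15.05  14.49]
1.5 [-15.83  14.5 ]
1.55 [-16.62  14.47]
1.6 [-17.41  14.41]
1.65 [-18.19  14.3 ]
```

Gripped and squeezed. Swinging along the arc: angles 0.05 to 0.3 first.

Request:
send_rows:
  moves: [0, -0.08, 0.78, 0, 0, 0, 0.05, 0, -0.2, 1.56, 0, 0, 0, 0.1, 0, -0.36, 2.33, 0, 0, 0, 0.15, 0, -0.56, 3.09, 0, 0, 0, 0.2, 0, -1.07, 4.58, 0, 0, 0, 0.3]

```text
time: 8.05
position: [0.6388, 0.054, 0.2382]
tool_rot: [0.619, 0.785, -0.002, -0.001]
ft_force: [-7.7, -3.4, 6.4]
grip_width: 0.032
grip_force: 50.1
```

```bash
cat > a.py <<'E'
from h import *
import sys
o=monitor.get_obs(); p=o["position"]; x,y=o["tool_rot"][:2]; phi=2*np.arctan2(y,x)
h=np.array([.4921,-.0025]); r=p[:2]-h
print(p.round(4),"ft",o["ft_force"].round(1),o["moment"].round(2),"w",o["grip_width"],"yawturn",(phi-1.5058).round(3),"door",(np.arctan2(r[1],r[0])-.0794).round(3),"r",np.hypot(*r).round(4),o["tool_rot"].round(3),o["q"].round(2))
E
python3 a.py
```

```text
[0.6388 0.054  0.2382] ft [-7.7 -3.4  6.4] [-0.38  0.42 -0.4 ] w 0.03202261435644544 yawturn 0.301 door 0.288 r 0.1572 [ 0.619  0.785 -0.002 -0.001] [-0.09  0.55  1.39 -0.    1.21 -0.32]
```

Request:
send_rows:
  moves: [0, -0.66, 1.43, 0, 0, 0, 0.1, 0, -1.45, 2.79, 0, 0, 0, 0.2, 0, -2.38, 4.07, 0, 0, 0, 0.3, 0, -3.43, 5.24, 0, 0, 0, 0.4, 0, -4.59, 6.3, 0, 0, 0, 0.5]

```text
time: 8.47
position: [0.594, 0.1167, 0.2383]
tool_rot: [0.404, 0.915, -0.002, 0.001]
ft_force: [2.5, -12.1, 0.3]
grip_width: 0.0318
grip_force: 50.2
```

```bash
python3 a.py
```

```text
[0.594  0.1167 0.2383] ft [  2.5 -12.1   0.3] [-1.38 -0.83 -0.73] w 0.03183718982424359 yawturn 0.804 door 0.784 r 0.1568 [ 0.404  0.915 -0.002  0.001] [ 0.01  0.5   1.48 -0.01  1.16 -0.72]
```

Request:
send_rows:
  moves: [0, -1.26, 0.95, 0, 0, 0, 0.1, 0, -2.61, 1.76, 0, 0, 0, 0.2, 0, -4.03, 2.43, 0, 0, 0, 0.3, 0, -5.51, 2.96, 0, 0, 0, 0.4, 0, -7.04, 3.33, 0, 0, 0, 0.5]

```text
time: 8.88
position: [0.5233, 0.1512, 0.2383]
tool_rot: [0.166, 0.986, -0.001, 0.0]
ft_force: [-2.3, -5.8, 4.2]
grip_width: 0.0318
grip_force: 50.1
```

```bash
python3 a.py
```

```text
[0.5233 0.1512 0.2383] ft [-2.3 -5.8  4.2] [-0.27 -0.18 -0.6 ] w 0.03179315149482864 yawturn 1.303 door 1.291 r 0.1569 [ 0.166  0.986 -0.001  0.   ] [ 0.08  0.42  1.63 -0.    1.09 -1.16]
```

Request:
send_rows:
  moves: [0, -1.56, 0.22, 0, 0, 0, 0.1, 0, -3.13, 0.29, 0, 0, 0, 0.2, 0, -4.71, 0.2, 0, 0, 0, 0.3, 0, -5.49, 0.09, 0, 0, 0, 0.35, 0, -5.49, 0.09, 0, 0, 0, 0.35]

```text
time: 9.3
position: [0.4675, 0.1525, 0.2383]
tool_rot: [-0.007, 1.0, -0.0, -0.0]
ft_force: [0.5, -3.6, 2.7]
grip_width: 0.0318
grip_force: 50.1
```

Request:
send_rows:
  moves: [0, 0, 0, 0, 0, 0, 0, 0, 0, 0, 0, 0, 0, 0, 0, 0, 0, 0, 0, 0, 0]

```text
time: 9.55
position: [0.4697, 0.1529, 0.2383]
tool_rot: [-0.005, 1.0, 0.0, -0.0]
ft_force: [-2.3, -2.8, 7.3]
grip_width: 0.0316
grip_force: 50.2
```

```bash
python3 a.py; python3 -c "
from h import *
s=shot('scene');cv2.imwrite('pics/f.png',cv2.resize(s['im'][100:320,110:410],None,fx=2.5,fy=2.5,interpolation=2))"
```

```text
[0.4697 0.1529 0.2383] ft [-2.3 -2.8  7.3] [ 0.08  0.23 -0.71] w 0.031553465717710796 yawturn 1.646 door 1.635 r 0.157 [-0.005  1.     0.    -0.   ] [ 0.09  0.35  1.75  0.    1.04 -1.49]
```

View pics/f.png

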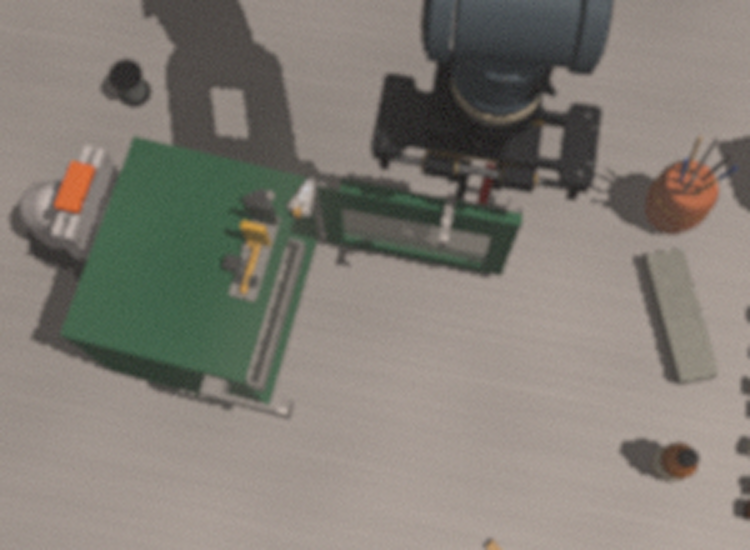

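The final view shows the door wide open at about 94° (crop (320–520, 180–270)). The fingers are still on the post and trigger at (475,190), and the bystanders are in place. Handing in.

```bash
python3 -c "
from rig import workorder
print(workorder.hand_in())"
```

```text
the job is handed in; nothing more can be done
None
```

I shut the blast gate, drew the safety bolt open, and swung the door to about 94°, where the gripper still holds it; the bystanders look untouched, and the job is handed in at about 9.6 s with no verdict returned.

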